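Fit the grating disc and its keyed drive shaft on the cracker crusher

TASK

Set the grating disc, collar up, down on the raised neck of the cracker crusher so that it lies flat, and let go of it. Then take the keyed drive shaft from its holder, push it through the disc into the drive hub, turning it until the key slips into the keyway, and push it fully home against the spring until its flange is down on the disc's collar. Finish while still gripping the shaft and keeping it pressed home - do not let go, or the spring lifts it again - and leave the cracker tray and the two nut cups alone.

Things in the scene. Friction and masses are not known exactly. Their poses are not given: they have to be found in the camera images.
- disc_center (a point): Loose aluminium grating disc, 0.2-0.4 kg, flat on the table to the robot's left or right. Plate 130 mm across, 4 mm thick, small dark teeth; round collar on top, 58 mm outside diameter (grip it from above), rising 34 mm above the plate, 38 mm over all; bore 50 mm right through. Point: on the axis, 19 mm above the underside, z up.
- seat (a point): Crusher: fixed white housing 180 x 180 mm, top at 85 mm, between disc and shaft holder. On it a round grey neck, 68 mm diameter, its flat top (shoulder for the disc) 115 mm above the table. Point: on the neck's axis at the shoulder, z up. The disc's bore drops over the hub, which stands 12 mm above the shoulder; seated, disc_center is 19 mm above this point.
- hub_top (a point): Bright metal drive hub, 44 mm diameter, on the neck's axis, top face 127 mm above the table. Bore 25 mm diameter, 42 mm deep, with one keyway 10 mm wide reaching 18.5 mm from the axis, full depth, seen from above also through the disc. Point: on the axis at the top face; x points to the keyway, z up. The hub can turn but is stiff (0.8 N m).
- plunger (a joint): Brass spring plunger in the hub's bore, in m: 0 = up (its top 21 mm below the hub's top face), grows as pressed down, limit 0.018. The spring starts at 2.4 N and adds 0.4 N per mm; with the shaft home it reads about 0.014 and pushes up with 8 N.
- shaft_grip (a point): Loose drive shaft, 0.2-0.33 kg, standing in a fixed white block 90 x 90 x 70 mm (hole 39 mm; flange rests on the block) on the other side of the crusher from the disc. On top a black bar-shaped knob, 50 mm long (x), 24 mm wide (y; grip across this), 38 mm tall. Point: on the axis at the knob's middle, 19 mm below its top, 86 mm above the shaft's tip. x points to the key's side, z up.
- shaft_flange (a point): Centre of the underside of the shaft's steel flange (62 mm diameter, 6 mm thick, knob directly on it), 61 mm above the tip, 25 mm below shaft_grip; axes as there. A small tongue on the flange, out to 41 mm from the axis, shows the key's side. Home, the flange lies on the disc's collar, 26 mm above the hub's top face.
- shaft_tip (a point): Centre of the lower end of the shaft's steel stem, 22 mm diameter, lowest 6 mm tapered to 14 mm; axes as shaft_grip. Key 7 mm wide, out to 17 mm from the axis on the +x side, 12 to 34 mm above the tip: the plain pilot enters first, then the key rests on the hub's face (tip 12 mm below it) until turned to the keyway. Home: tip 35 mm below the hub's face.
- tray: Bystander, leave alone: steel tray with crackers, 130 x 170 x 25 mm; origin under its centre.
- cup_a: Bystander, leave alone: clear nut cup, 68 mm diameter, 38 mm tall; origin under its centre.
- cup_b: Bystander, leave alone: a second such nut cup; origin under its centre.
Not all that is in view belongs to the job. What is shaped like the part that bears shaft_grip but blue is not meant.

How it is judged:
On the way, in this order (a step that is already met when the one before it is completed fails the run):
1. The disc lies flat on the neck and is let go, with the shaft not yet in the hub (horizontal distance between disc_center and seat below 0.005 m and z of disc_center in the frame of seat between 0.015 and 0.0215 m and angle between disc_center's own z axis and vertical below 0.06 rad and contact force between the fingers and disc below 0.1 N and distance between shaft_tip and hub_top above 0.06 m), for 0.3 s.
2. The key is in the keyway and the shaft is fully home (horizontal distance between shaft_tip and hub_top below 0.004 m and z of shaft_tip in the frame of hub_top below -0.0325 m and angle between the x axis of shaft_tip and the x axis of hub_top, either way round below 0.2 rad and angle between shaft_tip's own z axis and vertical below 0.08 rad and value of joint plunger above 0.0115 m), for 0.3 s.
At the end, for the whole second after the job is handed in: Disc flat on the neck (5 mm of its axis, 2.5 mm of height). Shaft upright in the hub (4 mm), key in keyway, tip at least 32.5 mm below the hub's top face (35 is home), plunger over 11.5 mm down, knob still held between the fingers (over 2 N, knob's middle within 30 mm of the grasp point) (all of step 2 and horizontal distance between disc_center and seat below 0.005 m and z of disc_center in the frame of seat between 0.015 and 0.0215 m and angle between disc_center's own z axis and vertical below 0.06 rad and contact force between the fingers and shaft above 2 N and distance between the grasp point and shaft_grip below 0.03 m and velocity of joint plunger below 0.02 m/s); the arm keeps its last pose, push and grip.
It fails at once if the tray or a nut cup is pushed more than 30 mm (distance of any of tray, cup_a, cup_b from where it was at the start of the episode above 0.03 m).
It also fails if it takes over 58 s, if anything falls off the work surface, if the arm or the gripper's body presses on something with over 40 N, if the wrist force passes 120 N, or if a joint passes its speed limit or range.

ROBOT

A 7-joint arm with a two-finger parallel gripper is mounted at the origin on the work surface. World frame = base frame: x ahead of the robot, y to its left, z up, the work surface at z = 0. Lengths are in m, angles in rad, forces in N, time in s.
With the tool pointing down it reaches from about 0.4 to 0.875 m from the base axis. Payload 6.5 kg.
Tool frame: the origin (TCP) lies between the finger pads; the fingertips stand 17 mm ahead of it and the grasp point (between the pads) lies 2 mm behind it; z points along the fingers, y is the line along which they close (so a half turn about z gives the same grasp; the last joint's range is limited). The gripper opens to 85 mm and grips with 20 to 120 N. Pads are 22 mm wide; open, the fingers measure 114 mm over their backs; the gripper's body (76 mm by 85 mm) begins 54 mm behind the grasp point. The pads swing forward as they close: fully open they stand 13 mm farther back than shut.
Start: joints at [1.086, 0.536, -0.004, 1.538, 0.003, 1.067, -0.071], TCP at [0.264, -0.594, 0.248] pointing down, gripper open.
Joint ranges: [-2.7, 2.7], [-0.37, 2.16], [-1.27, 1.26], [0.24, 2.4], [-1.31, 4.45], [0.19, 1.91], [-2.76, 2.76]. Speed limits (rad/s): [2.39, 2.39, 3.14, 3.14, 3.14, 3.14, 3.14].

INTERFACE

Orientations are given as a 3x3 rotation matrix whose columns are the frame's x, y, z axes.
In Python, from station import telemetry, eyes, order gives the robot as it stands.
- The arm moves only by the tool servo_tool, never from a script. Its argument "deltas" is a list of rows, each a list of 7 numbers: the turn, a rotation vector about the tool's x, y, z normalised to -1 to 1, where 1 is 120 degrees, then the shift along the tool's x, y, z normalised to -1 to 1, where 1 is 25 mm, then the opening, from 0 (shut) to 1 (fully open). A call has 1 to 12 rows; each row shifts and turns the commanded pose from where the row before left it, along the tool's axes as they then stand; what a row does not reach is not made up. A row lasts 1/10 s, in which the tool goes at most 50 mm and 8.59 degrees, less where a joint would pass 70% of its speed; a pose out of reach is approached as far as the arm can. A call with a number of a shift or a turn outside -1 to 1 is refused whole. A call with a gripper value outside its range is refused whole. The fingers move at their own pace and stop on an object; "force" is the grip in N (left out, the last holds). Time passes only in rows, so rows that do not move let the fingers close. It gives the time, the measured TCP pose, the force, the opening and the grip force at its end, in the units of the state.
- telemetry.state(): the state, without advancing time (a new reading comes with each control period).
- eyes.snapshot(name): name is "scene" or "top" or "wrist"; returns the picture (400x640x3 uint8, red, green, blue); there is no depth.
- eyes.camera_model(name): a dict with "fx", "fy", "cx", "cy" (pixels), "dist" ([k1, k2, p1, p2, k3] as OpenCV has them; the pictures are not rectified), "rvec" (rotation vector, rad) and "tvec" (3), from world to camera coordinates, as OpenCV has them; the wrist camera has in their place "tool_from_camera" (4x4, takes a point from camera to tool coordinates, whose origin is the TCP and whose axes are the flange's). Camera axes: x right, y down, z forward; pixel columns grow to the right and rows downward; lengths in m; the calibration is good to about 2 mm. A picture is of the moment at which its call begins: read the wrist's pose just before it. camera_model takes no time and is no camera call.
- order.sign_off(): hands the job in; it is judged then, once.
The state is a dict: "clock": time; "joint_pos": joint angles; "dq": joint speeds; "joint_efforts": joint torques, N m; "tool_pos": TCP position; "orientation": TCP orientation; "contact_force": force on the tool from outside, world axes, zero at the start; "wrist_torque": the same for the moment, N m; "grip_width": finger opening in m; "grasp_force": force on a finger pad.
Only numpy, scipy, OpenCV 4.12 (cv2) and the standard library are available. Lean on these libraries where they do the work, as an engineer would, in place of code of your own. Each camera call takes 0.05 s, during which the arm holds its last target. There are 200 camera calls.

## Working session

There is one attempt and no reset: what is moved stays moved. The work goes in short steps, Python scripts to look and compute and a tool call to move; the robot and the scene stay as the last step left them, time stands still between calls to the robot, and variables do not carry over. Pictures are saved under pics/ and viewed, at most 10 in all, crops included, and the job is handed in when it is done.

Besides the shell and the picture viewer there is one more tool, called after "Request:" as a command line: name --pt "numbers of a row" for each row, then --argument value for the rest. servo_tool: Moves the arm, as the interface text tells. Scaled input: -1 to 1 covers 25 mm each way for a shift and 120 degrees each way for a turn. Its arguments: {"type":"object","properties":{"deltas":{"type":"array"},"force":{"type":"number"}},"required":["deltas"]}

```bash
mkdir -p pics; ls; python3 - <<'E'
from station import telemetry, eyes, order
import cv2,numpy as np
s=telemetry.state(); print({k:np.round(v,3).tolist() for k,v in s.items()})
a=eyes.snapshot("scene");b=eyes.snapshot("top")
cv2.imwrite("pics/scene0.png",a[:,:,::-1]);cv2.imwrite("pics/top0.png",b[:,:,::-1])
for n in("scene","top","wrist"):print(n,eyes.camera_model(n))
E
```

```text
pics
{'clock': 0.0, 'joint_pos': [1.086, 0.537, -0.004, 1.539, 0.003, 1.067, -0.071], 'dq': [0.001, -0.001, 0.0, -0.001, 0.001, -0.002, 0.002], 'joint_efforts': [-0.0, -58.34, 1.048, -25.91, 0.012, 0.01, -0.0], 'tool_pos': [0.264, -0.593, 0.247], 'orientation': [[0.914, 0.407, -0.001], [0.407, -0.914, 0.002], [-0.0, -0.002, -1.0]], 'contact_force': [0.216, 1.101, -0.414], 'wrist_torque': [-0.001, 0.019, -0.003], 'grasp_force': 0.0, 'grip_width': 0.086}
scene {'fx': 429.2426239372517, 'fy': 429.2426239372517, 'cx': 316.0298611870977, 'cy': 203.97019357539617, 'dist': array([-0.10871247,  0.        ,  0.        ,  0.        ,  0.        ]), 'rvec': array([ 1.15084291,  2.53911474, -0.8021532 ]), 'tvec': array([ 0.38765152, -0.22321623,  1.32327954])}
top {'fx': 418.1277211163569, 'fy': 418.1277211163569, 'cx': 325.4221373199526, 'cy': 196.18217281946175, 'dist': array([-0.11128605,  0.        ,  0.        ,  0.        ,  0.        ]), 'rvec': array([ 2.08638778, -2.1445226 ,  0.19223334]), 'tvec': array([-0.04820114,  0.55509228,  1.10742036])}
wrist {'fx': 283.76891262431656, 'fy': 283.76891262431656, 'cx': 320.4000599650951, 'cy': 192.14961502631897, 'dist': array([-0.02884968,  0.        ,  0.        ,  0.        ,  0.        ]), 'tool_from_camera': array([[ 1.83756772e-04, -9.62157288e-01, -2.72494623e-01,
         7.00790377e-02],
       [ 9.99999469e-01, -9.93877403e-05,  1.02528010e-03,
        -2.61935519e-04],
       [-1.01356334e-03, -2.72494667e-01,  9.62156759e-01,
        -1.26464954e-01],
       [ 0.00000000e+00,  0.00000000e+00,  0.00000000e+00,
         1.00000000e+00]])}
```

View pics/top0.png

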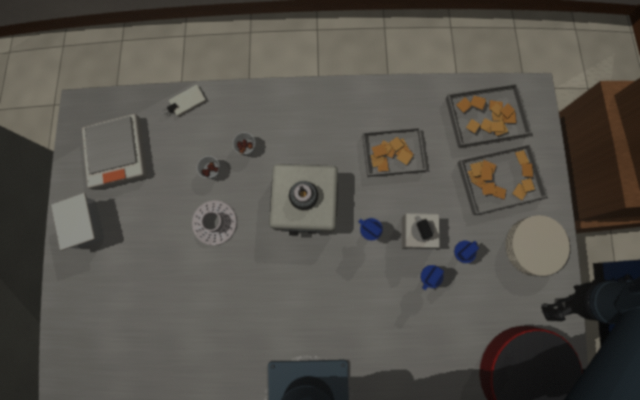

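View pics/scene0.png

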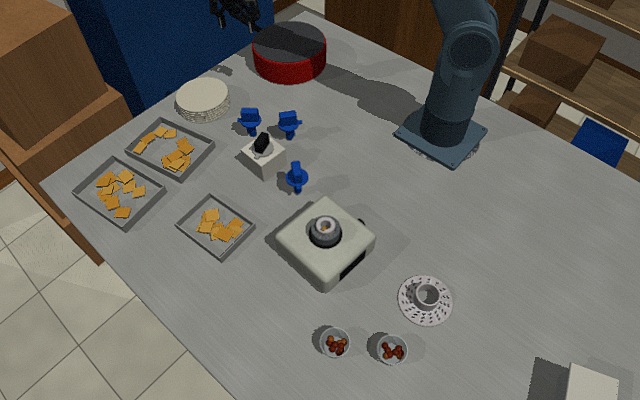

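Top view: disc at (214,222), crusher neck at (304,194), black knob on its block at (425,230), blue decoys at (371,229), (432,276) and (466,251), and the cups at (209,168) and (245,145). The scene view agrees.

```bash
cat > h.py <<'E'
from station import telemetry, eyes, order
import cv2,numpy as np
from scipy.spatial.transform import Rotation as R
def ray(name,px,s=None):
    m=eyes.camera_model(name); K=np.array([[m["fx"],0,m["cx"]],[0,m["fy"],m["cy"]],[0,0,1]])
    p=cv2.undistortPoints(np.array(px,float).reshape(-1,1,2),K,m["dist"]).reshape(-1,2)
    d=np.c_[p,np.ones(len(p))]
    if name=="wrist":
        T=m["tool_from_camera"];Rt=np.array(s["orientation"])
        return Rt@T[:3,3]+np.array(s["tool_pos"]), d@T[:3,:3].T@Rt.T
    Rm=cv2.Rodrigues(m["rvec"])[0]
    return -Rm.T@m["tvec"], d@Rm
def onplane(name,px,z,s=None):
    o,d=ray(name,px,s); return o+d*((z-o[2])/d[:,2])[:,None]
def delta(pos,Rt=None,s=None):
    "world target -> tool-axis shift mm and rotvec deg from current"
    s=s or telemetry.state();R0=np.array(s["orientation"])
    print("shift mm",np.round(R0.T@(np.array(pos)-s["tool_pos"])*1e3,1))
    if Rt is not None: print("turn deg",np.round(np.degrees(R.from_matrix(R0.T@Rt).as_rotvec()),2))
E
python3 - <<'E'
from h import *
for n,px,z in [("disc",(214,222),.0),("neck",(304,194),.127),("knob",(425,230),.114),("b1",(371,229),.08),("b2",(432,276),.08),("b3",(466,251),.08),("cupA",(209,168),.03),("cupB",(245,145),.03),("tray",(394,153),.02),("base",(308,380),0)]:
    print(n,np.round(onplane("top",[px],z)[0],3))
for n,px,z in [("disc",(425,300),0),("neck",(325,227),.127),("knob",(263,143),.095)]:
    print(n,np.round(onplane("scene",[px],z)[0],3))
E
```

```text
disc [0.497 0.263 0.   ]
neck [ 0.547 -0.009  0.127]
knob [ 0.445 -0.32   0.114]
b1 [ 0.456 -0.183  0.08 ]
b2 [ 0.326 -0.339  0.08 ]
b3 [ 0.388 -0.435  0.08 ]
cupA [0.651 0.273 0.03 ]
cupB [0.717 0.168 0.03 ]
tray [ 0.683 -0.267  0.02 ]
base [ 0.053 -0.002  0.   ]
disc [0.498 0.268 0.   ]
neck [0.559 0.005 0.127]
knob [ 0.451 -0.313  0.095]
```

Request:
servo_tool --pt "0 0 0 0.93 -0.59 0 1" --pt "0 0 0 0.93 -0.59 0 1" --pt "0 0 0 0.93 -0.59 0 1" --pt "0 0 0 0.93 -0.59 0 1" --pt "0 0 0 0.93 -0.59 0 1" --pt "0 0 0 0.93 -0.59 0 1" --pt "0 0 0 0.93 -0.59 0 1" --pt "0 0 0 0.93 -0.59 0 1" --pt "0 0 0 0.93 -0.59 0 1" --pt "0 0 0 0.93 -0.59 0 1" --pt "0 0 0 0.93 -0.59 0 1" --pt "0 0 0 0.93 -0.59 0 1"

```text
clock: 1.3
tool_pos: [0.4475, -0.3175, 0.248]
orientation: [[0.914, 0.407, -0.001], [0.407, -0.914, 0.0], [-0.0, -0.001, -1.0]]
contact_force: [1.2, -0.2, 0.2]
grip_width: 0.0851
grasp_force: 0.0
```

```bash
python3 - <<'E'
from h import *
import pickle
s=telemetry.state();a=eyes.snapshot("wrist");cv2.imwrite("pics/w_shaft.png",a[:,:,::-1]);pickle.dump(s,open("s_shaft.pkl","wb"))
print(s["clock"],s["tool_pos"],s["joint_pos"],s["dq"]);delta([.55,-.005,.247])
E
```

```text
1.3 [ 0.44747528 -0.31753353  0.24797378] [ 0.62085984  0.36835037 -0.10829713  1.80476189  0.0471909   0.97169997
 -0.65890395] [-0.41604274 -0.01795989 -0.10550878  0.02869553  0.0438704  -0.00785772
 -0.53489857]
shift mm [ 217.  -239.2    2.2]
```

View pics/w_shaft.png

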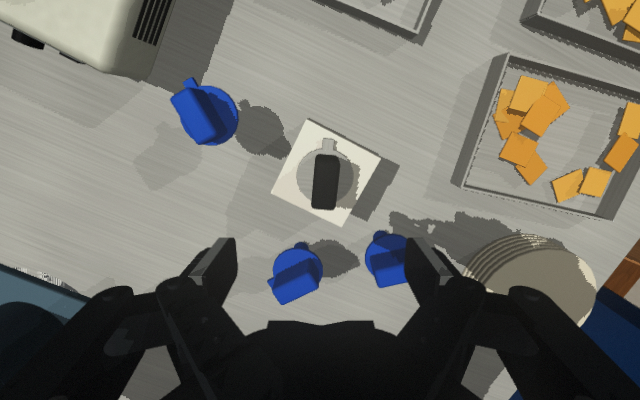

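Knob centre at (326,181) with the tongue at (328,146), so the key side is roughly tool +x. Decoys are at (208,115), (298,272) and (388,255), clear of the grasp. Next, the neck.

Request:
servo_tool --pt "0 0 0 0.87 -0.95 0 1" --pt "0 0 0 0.87 -0.95 0 1" --pt "0 0 0 0.87 -0.95 0 1" --pt "0 0 0 0.87 -0.95 0 1" --pt "0 0 0 0.87 -0.95 0 1" --pt "0 0 0 0.87 -0.95 0 1" --pt "0 0 0 0.87 -0.95 0 1" --pt "0 0 0 0.87 -0.95 0 1" --pt "0 0 0 0.87 -0.95 0 1" --pt "0 0 0 0.87 -0.95 0 1" --pt "0 0 0 0 0 0 1"

```text
clock: 2.45
tool_pos: [0.5501, -0.0076, 0.2482]
orientation: [[0.911, 0.413, 0.0], [0.413, -0.911, 0.003], [0.002, -0.003, -1.0]]
contact_force: [0.0, -0.3, -0.2]
grip_width: 0.0853
grasp_force: 0.0
```

```bash
python3 - <<'E'
from h import *
import pickle
s=telemetry.state();a=eyes.snapshot("wrist");cv2.imwrite("pics/w_neck.png",a[:,:,::-1]);pickle.dump(s,open("s_neck.pkl","wb"))
print(s["clock"],s["tool_pos"],s["dq"][0]);delta([.5,.263,.247])
p=onplane("wrist",[(326,181)],.114,pickle.load(open("s_shaft.pkl","rb")));print("knob",p)
E
```

```text
2.45 [ 0.55009561 -0.0076089   0.24815509] 0.049353887136768686
shift mm [  67.3 -269.9    1.3]
knob [[ 0.45616993 -0.31938411  0.114     ]]
```

View pics/w_neck.png

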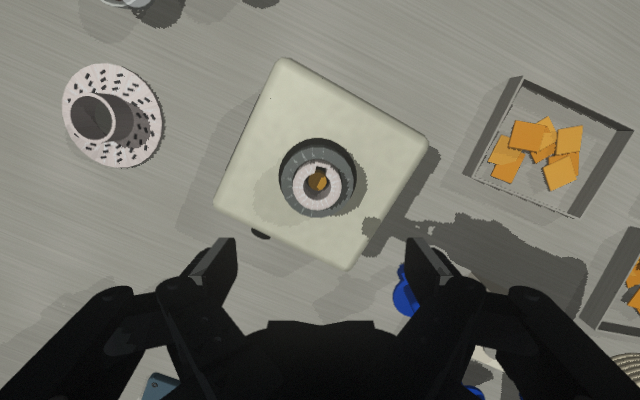

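Hub ring around (317,184), with the keyway notch pointing up at (320,169), i.e. near tool +x. Disc at upper left (112,115). Now to the disc, descending.

Request:
servo_tool --pt "0 0 0 0.24 -0.98 0 1" --pt "0 0 0 0.24 -0.98 0 1" --pt "0 0 0 0.24 -0.98 0 1" --pt "0 0 0 0.24 -0.98 0 1" --pt "0 0 0 0.24 -0.98 0 1" --pt "0 0 0 0.24 -0.98 0 1" --pt "0 0 0 0.24 -0.98 0.5 1" --pt "0 0 0 0.24 -0.98 0.7 1" --pt "0 0 0 0.24 -0.98 0.8 1" --pt "0 0 0 0.24 -0.98 0.8 1" --pt "0 0 0 0.24 -0.98 0.8 1" --pt "0 0 0 0 0 0 1"

```text
clock: 3.7
tool_pos: [0.4974, 0.2615, 0.1556]
orientation: [[0.912, 0.41, -0.005], [0.41, -0.912, -0.001], [-0.005, -0.001, -1.0]]
contact_force: [-1.0, 0.7, -0.5]
grip_width: 0.0853
grasp_force: 0.0
```

```bash
python3 - <<'E'
from h import *
import pickle
s=telemetry.state();a=eyes.snapshot("wrist");cv2.imwrite("pics/w_disc.png",a[:,:,::-1]);pickle.dump(s,open("s_disc.pkl","wb"))
print(s["clock"],s["tool_pos"],s["dq"][0])
# neck: bright hub ring
s2=pickle.load(open("s_neck.pkl","rb"));im=cv2.imread("pics/w_neck.png");c=im[150:220,280:355]
big=cv2.resize(c,None,fx=5,fy=5,interpolation=cv2.INTER_CUBIC)
d=cv2.resize(a[50:330,180:470,::-1],None,fx=1.34,fy=1.34)
W=np.zeros((400,800,3),np.uint8);W[:350,:375]=big;W[:375,400:400+d.shape[1]]=d[:375,:400];cv2.imwrite("pics/mix1.png",W)
E
```

```text
3.7 [0.49741016 0.26152956 0.15563621] 0.04420727321641334
```

View pics/mix1.png

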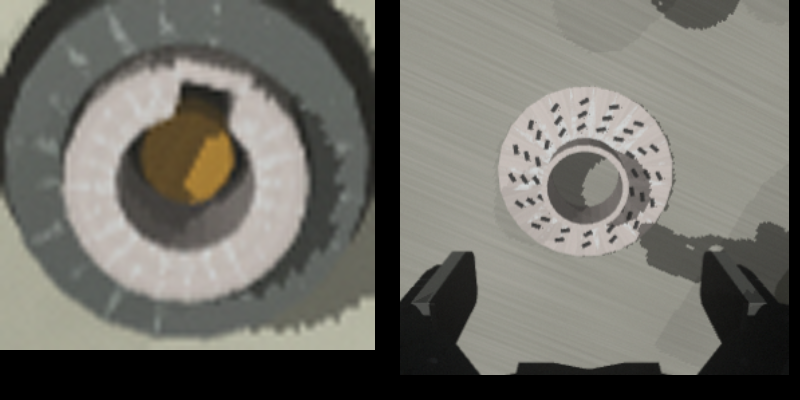

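Left: hub face centre at crop (186,180), i.e. px (316.8,185.6), with the keyway mouth at (207,84), i.e. px (321,166.4). Right: collar rim centre at px (320.3,188.8), plate centre at px (318.4,177.6).

```bash
python3 - <<'E'
from h import *
import pickle
L=lambda n:pickle.load(open(f"s_{n}.pkl","rb"))
im=cv2.imread("pics/w_disc.png");s=L("disc")
m=(im.min(2)>165).astype(np.uint8)*255
m=cv2.morphologyEx(m,cv2.MORPH_CLOSE,np.ones((5,5)));cs=[c for c in cv2.findContours(m,0,1)[0] if cv2.contourArea(c)>3000]
for c in cs:
    e=cv2.fitEllipse(cv2.convexHull(c));print("plate ell",e,onplane("wrist",[e[0]],.004,s))
print("collar",onplane("wrist",[(320.3,188.8)],.038,s))
h=onplane("wrist",[(316.8,185.6),(321,166.4)],.127,L("neck"));print("hub",h,np.degrees(np.arctan2(*(h[1]-h[0])[[1,0]])), np.linalg.norm(h[1]-h[0]))
k=L("shaft");p=onplane("wrist",[(326,181)],.114,k)[0];t=onplane("wrist",[(328.5,145)],.076,k)[0]
im=cv2.imread("pics/w_shaft.png");r=im[140:225,290:365];mm=(r.max(2)<60).astype(np.uint8)*255
c=max(cv2.findContours(mm,0,1)[0],key=cv2.contourArea);b=cv2.minAreaRect(c);print("knobrect",b[0][0]+290,b[0][1]+140,b[1:])
print("knob",p,"tongue",t,np.degrees(np.arctan2(*(t-p)[[1,0]])))
delta([.4975,.2615,.026])
E
```

```text
plate ell ((651.985107421875, 175.22119140625), (65.61015319824219, 279.97113037109375), 43.70671463012695) [[ 0.64786116 -0.05070913  0.004     ]]
plate ell ((317.70123291015625, 177.18458557128906), (125.89627838134766, 129.18319702148438), 95.78475189208984) [[0.50192471 0.26671698 0.004     ]]
collar [[0.50051688 0.26319827 0.038     ]]
hub [[ 0.55434068 -0.0017731   0.127     ]
 [ 0.57186507  0.00203852  0.127     ]] 12.270920371394597 0.017934117131305053
knobrect 325.4016418457031 181.58196640014648 ((24.987863540649414, 53.95930099487305), 5.19442892074585)
knob [ 0.45616616 -0.31938446  0.114     ] tongue [ 0.48440277 -0.3103089   0.076     ] 17.81798002985352
shift mm [ -0.   -2.2 130.8]
```

Request:
servo_tool --pt "0 0 0 0.2 -0.05 0.8 1" --pt "0 0 0 0 0 0.8 1" --pt "0 0 0 0 0 0.8 1" --pt "0 0 0 0 0 0.8 1" --pt "0 0 0 0 0 0.8 1" --pt "0 0 0 0 0 0.7 1" --pt "0 0 0 0 0 0.4 1" --pt "0 0 0 0 0 0 1" --pt "0 0 0 0 0 0 1" --force 40

```text
clock: 4.65
tool_pos: [0.5049, 0.2624, 0.0315]
orientation: [[0.914, 0.406, 0.001], [0.406, -0.914, -0.0], [0.001, 0.0, -1.0]]
contact_force: [-0.5, -0.4, 0.0]
grip_width: 0.0855
grasp_force: 0.0
```

Request:
servo_tool --pt "0 0 0 -0.1 -0.14 0.2 1" --pt "0 0 0 0 0 0 1" --pt "0 0 0 0 0 0 0" --pt "0 0 0 0 0 0 0" --pt "0 0 0 0 0 0 0" --pt "0 0 0 0 0 0 0" --pt "0 0 0 0 0 0 0" --pt "0 0 0 0 0 0 0" --force 40

```text
clock: 5.45
tool_pos: [0.5005, 0.2655, 0.0264]
orientation: [[0.914, 0.407, 0.0], [0.407, -0.914, 0.0], [0.0, -0.0, -1.0]]
contact_force: [-1.9, -0.2, 6.0]
grip_width: 0.0571
grasp_force: 43.1
```

Request:
servo_tool --pt "0 0 0 0 0 -0.4 0" --pt "0 0 0 0 0 -0.8 0" --pt "0 0 0 0 0 -0.95 0" --pt "0 0 0 0 0 -0.95 0" --pt "0 0 0 0 0 -0.95 0" --pt "0 0 0 0 0 -0.95 0" --pt "0 0 0 0 0 -0.95 0" --pt "0 0 0 0 0 -0.95 0" --pt "0 0 0 0 0 0 0"

```text
clock: 6.35
tool_pos: [0.502, 0.2661, 0.2016]
orientation: [[0.914, 0.407, 0.005], [0.407, -0.914, 0.003], [0.006, -0.0, -1.0]]
contact_force: [-0.8, 1.3, -2.3]
grip_width: 0.0569
grasp_force: 44.0
```

Request:
servo_tool --pt "0 0 0 -0.1 0.5 0 0" --pt "0 0 0 -0.22 0.95 0 0" --pt "0 0 0 -0.22 0.97 0 0" --pt "0 0 0 -0.22 0.97 0 0" --pt "0 0 0 -0.22 0.97 0 0" --pt "0 0 0 -0.22 0.97 0 0" --pt "0 0 0 -0.22 0.97 0 0" --pt "0 0 0 -0.22 0.97 0 0" --pt "0 0 0 -0.22 0.97 0 0" --pt "0 0 0 -0.22 0.97 0 0" --pt "0 0 0 -0.22 0.97 0 0" --pt "0 0 0 -0.1 0.45 0 0"

```text
clock: 7.55
tool_pos: [0.5525, -0.0062, 0.1965]
orientation: [[0.915, 0.403, -0.003], [0.403, -0.915, -0.002], [-0.004, 0.0, -1.0]]
contact_force: [0.6, 0.5, -3.2]
grip_width: 0.0573
grasp_force: 43.9
```

Request:
servo_tool --pt "0 0 0 0 0 0 0" --pt "0 0 0 0 0 0 0"

```text
clock: 7.75
tool_pos: [0.553, -0.0011, 0.1976]
orientation: [[0.913, 0.407, -0.001], [0.407, -0.913, 0.001], [-0.001, -0.001, -1.0]]
contact_force: [0.7, 0.7, -3.5]
grip_width: 0.0574
grasp_force: 43.8
```

```bash
python3 - <<'E'
from h import *
import pickle
s=telemetry.state();a=eyes.snapshot("wrist");cv2.imwrite("pics/w_held.png",a[:,:,::-1]);pickle.dump(s,open("s_held.pkl","wb"))
b=eyes.snapshot("scene");cv2.imwrite("pics/scene1.png",b[:,:,::-1])
print(s["clock"],s["tool_pos"],s["orientation"],s["grip_width"]);delta([.5543,-.0018,.2])
W=np.zeros((400,800,3),np.uint8);W[:,:400]=a[:,120:520,::-1];W[:400,400:]=cv2.resize(b[130:330,230:430,::-1],(400,400));cv2.imwrite("pics/mix2.png",W)
E
```

```text
7.75 [ 0.5529681  -0.00105825  0.19758453] [[ 9.13343748e-01  4.07186865e-01 -1.43328869e-03]
 [ 4.07188245e-01 -9.13343866e-01  8.45748493e-04]
 [-9.64707758e-04 -1.35607740e-03 -9.99998615e-01]] 0.05744516360821897
shift mm [ 0.4  1.9 -2. ]
```

View pics/mix2.png

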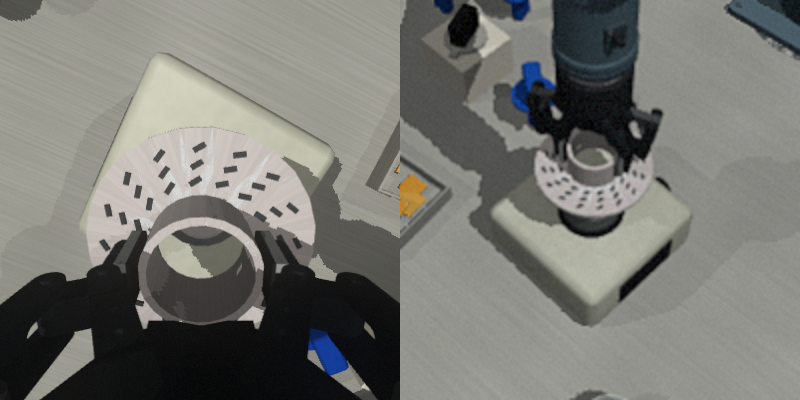

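Wrist view: the disc is held level, collar rim spanning x 258..388 with its centre near (323,272), plate spanning x 207..436. Scene view: the disc hangs level above the neck.

```bash
python3 - <<'E'
from h import *
import pickle
s=pickle.load(open("s_held.pkl","rb"));R0=np.array(s["orientation"])
z=s["tool_pos"][2]+.0118
p=onplane("wrist",[(323,272),(258,270),(388,270),(323,217.5)],z,s)
print((p-s["tool_pos"])@R0*1e3)
pl=onplane("wrist",[(207,240),(436,240),(320,127)],z-.034,s);print((pl-s["tool_pos"])@R0*1e3)
E
```

```text
[[ -0.36280435   1.05969675 -11.80110337]
 [  0.60538252 -28.65735959 -11.76173871]
 [  0.61866721  30.77757315 -11.84235   ]
 [ 26.25882349   0.98562633 -11.82668505]]
[[ -0.65049175 -65.32425768  22.28924315]
 [ -0.61053649  66.3921754   22.11058668]
 [ 62.64568125  -0.31157754  22.14001841]]
```

Request:
servo_tool --pt "0 0 0 0.1 0.04 0.2 0" --pt "0 0 0 0 0 0.5 0" --pt "0 0 0 0 0 0.5 0" --pt "0 0 0 0 0 0.4 0" --pt "0 0 0 0 0 0.2 0" --pt "0 0 0 0 0 0.1 0" --pt "0 0 0 0 0 0.08 0" --pt "0 0 0 0 0 0 0"

```text
clock: 8.65
tool_pos: [0.5564, -0.0019, 0.1488]
orientation: [[0.914, 0.407, 0.0], [0.407, -0.914, 0.0], [0.0, 0.0, -1.0]]
contact_force: [0.1, -0.6, -2.5]
grip_width: 0.0569
grasp_force: 43.9
```

Request:
servo_tool --pt "0 0 0 0 0 0.1 0" --pt "0 0 0 0 0 0.1 0" --pt "0 0 0 0 0 0.08 0" --pt "0 0 0 0 0 0.0 0"

```text
clock: 9.05
tool_pos: [0.5563, -0.0019, 0.1416]
orientation: [[0.914, 0.407, -0.0], [0.407, -0.914, -0.0], [-0.0, -0.0, -1.0]]
contact_force: [0.9, 0.3, -2.3]
grip_width: 0.0572
grasp_force: 43.9
```

Request:
servo_tool --pt "0 0 0 0 0 0.04 0" --pt "0 0 0 0 0 0 0"

```text
clock: 9.25
tool_pos: [0.5563, -0.0019, 0.1414]
orientation: [[0.914, 0.407, -0.0], [0.407, -0.914, -0.0], [-0.0, 0.0, -1.0]]
contact_force: [-2.8, -1.1, 4.9]
grip_width: 0.0569
grasp_force: 44.5
```

Request:
servo_tool --pt "0 0 0 0 0 0 1" --pt "0 0 0 0 0 0 1" --pt "0 0 0 0 0 0 1" --pt "0 0 0 0 0 0 1" --pt "0 0 0 0 0 0 1" --pt "0 0 0 0 0 -0.6 1" --pt "0 0 0 0 0 -0.9 1" --pt "0 0 0 0 0 -0.9 1" --pt "0 0 0 0 0 -0.9 1" --pt "0 0 0 0 0 -0.9 1" --pt "0 0 0 0 0 0 1" --pt "0 0 0 0 0 0 1"

```text
clock: 10.45
tool_pos: [0.5566, -0.0019, 0.2467]
orientation: [[0.914, 0.407, 0.001], [0.407, -0.914, -0.0], [0.001, 0.001, -1.0]]
contact_force: [0.4, 0.6, 0.1]
grip_width: 0.0853
grasp_force: 0.0
```

```bash
python3 - <<'E'
from h import *
import pickle
s=telemetry.state();a=eyes.snapshot("wrist");cv2.imwrite("pics/w_neck2.png",a[:,:,::-1]);pickle.dump(s,open("s_neck2.pkl","wb"))
print(s["clock"],s["tool_pos"],s["grip_width"])
W=np.zeros((480,800,3),np.uint8);W[:,:480]=cv2.resize(a[140:240,270:370,::-1],(480,480),interpolation=cv2.INTER_CUBIC)
W[:250,480:]=cv2.resize(a[:,64:576,::-1],(320,250));
k=cv2.imread("pics/w_shaft.png");W[250:480,480:710]=cv2.resize(k[135:235,280:380],(230,230));cv2.imwrite("pics/mix3.png",W)
E
```

```text
10.45 [ 0.55655632 -0.00193812  0.24666152] 0.08532339442390874
```

View pics/mix3.png

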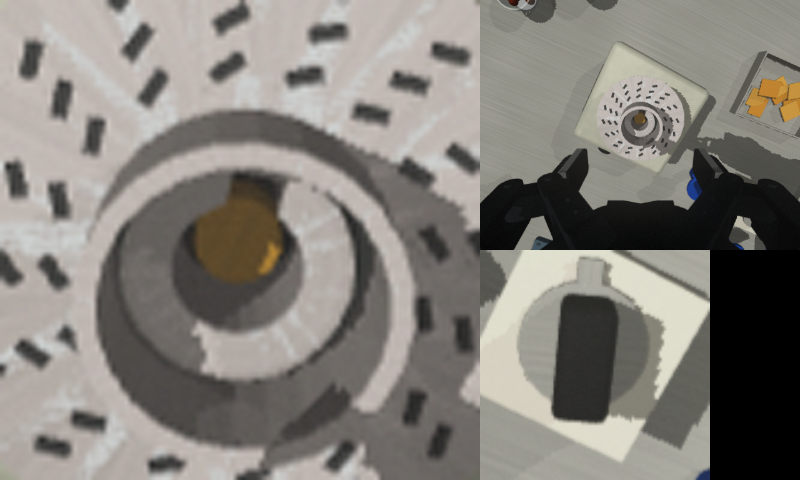

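Disc lies flat. Hub bore centre is at px (319.6,195) and the keyway at px (323.5,178.5), about 13.5° clockwise of image up. The knob and tongue lean about 5.5° clockwise of up.

Request:
servo_tool --pt "0 0 0 -0.4 0.45 0 1" --pt "0 0 0 -0.77 0.86 0 1" --pt "0 0 0 -0.77 0.86 0 1" --pt "0 0 0 -0.77 0.86 0 1" --pt "0 0 0 -0.77 0.86 0 1" --pt "0 0 0 -0.77 0.86 0 1" --pt "0 0 0 -0.77 0.86 0 1" --pt "0 0 0 -0.77 0.86 0 1" --pt "0 0 0 -0.77 0.86 0.4 1" --pt "0 0 0 -0.77 0.86 0.5 1" --pt "0 0 0 -0.77 0.86 0.5 1" --pt "0 0 0 -0.77 0.86 0.4 1"

```text
clock: 11.7
tool_pos: [0.4522, -0.32, 0.1992]
orientation: [[0.914, 0.406, -0.002], [0.406, -0.914, 0.001], [-0.002, -0.002, -1.0]]
contact_force: [1.7, 0.6, -0.4]
grip_width: 0.0853
grasp_force: 0.0
```

Request:
servo_tool --pt "0 0 0.046 0 0 0 1" --pt "0 0 0 0 0 0 1" --pt "0 0 0 0 0 0 1"

```text
clock: 12.0
tool_pos: [0.454, -0.3182, 0.2004]
orientation: [[0.948, 0.319, -0.001], [0.319, -0.948, 0.001], [-0.001, -0.001, -1.0]]
contact_force: [-0.1, -0.0, 0.3]
grip_width: 0.0854
grasp_force: 0.0
```

```bash
python3 - <<'E'
from h import *
import pickle
s=telemetry.state();a=eyes.snapshot("wrist");cv2.imwrite("pics/w_sh2.png",a[:,:,::-1]);pickle.dump(s,open("s_sh2.pkl","wb"))
R0=np.array(s["orientation"]);print(s["clock"],s["tool_pos"],np.degrees(np.arctan2(R0[1,0],R0[0,0])))
s2=pickle.load(open("s_neck2.pkl","rb"))
h=onplane("wrist",[(319.6,195),(323.5,178.5)],.127,s2);print("hub",h,np.degrees(np.arctan2(*(h[1]-h[0])[[1,0]])))
cv2.imwrite("pics/mix4.png",cv2.resize(a[110:260,245:445,::-1],(800,600)))
E
```

```text
12.0 [ 0.45400703 -0.3181893   0.20035872] 18.615894255754633
hub [[ 0.55428981 -0.00214341  0.127     ]
 [ 0.56967253  0.00089605  0.127     ]] 11.1770605405456
```

View pics/mix4.png

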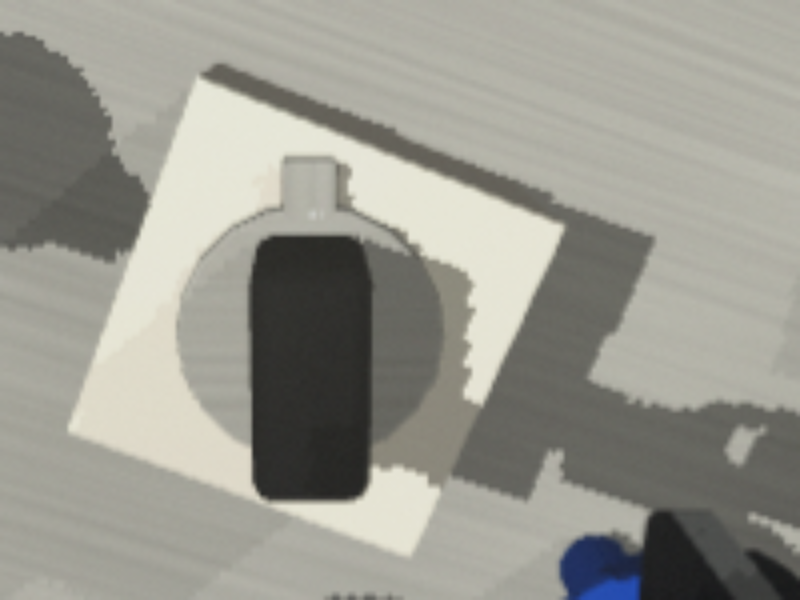

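Yaw is aligned: the knob is vertical in the picture, the flange circle centre is at px (322.5,192.5) and the tongue is at the top.

```bash
python3 - <<'E'
from h import *
import pickle
s=pickle.load(open("s_sh2.pkl","rb"))
p=onplane("wrist",[(322.5,192.5),(289.3,192.5),(355.8,192.5)],.076,s);print(p)
delta([p[0][0],p[0][1],.099],s=s)
E
```

```text
[[ 0.45326    -0.32027351  0.076     ]
 [ 0.44351287 -0.29135248  0.076     ]
 [ 0.46303794 -0.34928681  0.076     ]]
shift mm [ -1.3   1.8 101.4]
```

Request:
servo_tool --pt "0 0 0 -0.06 0.07 0.4 1" --pt "0 0 0 0 0 0.7 1" --pt "0 0 0 0 0 0.8 1" --pt "0 0 0 0 0 0.8 1" --pt "0 0 0 0 0 0.8 1" --pt "0 0 0 0 0 0.5 1" --pt "0 0 0 0 0 0.05 1" --pt "0 0 0 0 0 0 1" --pt "0 0 0 0 0 0 1"

```text
clock: 12.95
tool_pos: [0.4543, -0.3209, 0.1004]
orientation: [[0.948, 0.317, 0.001], [0.317, -0.948, -0.001], [0.001, 0.001, -1.0]]
contact_force: [0.4, 0.9, 0.9]
grip_width: 0.0855
grasp_force: 0.0
```

Request:
servo_tool --pt "0 0 0 0 0 0 0" --pt "0 0 0 0 0 0 0" --pt "0 0 0 0 0 0 0" --pt "0 0 0 0 0 0 0" --pt "0 0 0 0 0 0 0" --pt "0 0 0 0 0 0 0" --pt "0 0 0 0 0 0 0" --pt "0 0 0 0 0 0 0" --pt "0 0 0 0 0 0 0" --force 80

```text
clock: 13.85
tool_pos: [0.4539, -0.3207, 0.0999]
orientation: [[0.948, 0.317, 0.001], [0.317, -0.948, -0.0], [0.0, 0.001, -1.0]]
contact_force: [-0.6, 0.4, 5.1]
grip_width: 0.0227
grasp_force: 79.1
```

Request:
servo_tool --pt "0 0 0 0 0 -0.3 0" --pt "0 0 0 0 0 -0.8 0" --pt "0 0 0 0 0 -0.95 0" --pt "0 0 0 0 0 -0.95 0" --pt "0 0 0 0 0 -0.95 0" --pt "0 0 0 0 0 -0.95 0" --pt "0 0 0 0 0 -0.95 0" --pt "0 0 0 0 0 -0.8 0" --pt "0 0 0 0 0 0 0"

```text
clock: 14.75
tool_pos: [0.4548, -0.3213, 0.2683]
orientation: [[0.948, 0.317, 0.004], [0.317, -0.948, -0.002], [0.003, 0.004, -1.0]]
contact_force: [0.3, -0.4, -2.4]
grip_width: 0.0229
grasp_force: 78.6
```

Request:
servo_tool --pt "0 0 0 0.4 -0.5 0 0" --pt "0 0 0 0.65 -0.9 0 0" --pt "0 0 0 0.68 -0.95 0 0" --pt "0 0 0 0.68 -0.95 0 0" --pt "0 0 0 0.68 -0.95 0 0" --pt "0 0 0 0.68 -0.95 0 0" --pt "0 0 0 0.68 -0.95 0 0" --pt "0 0 0 0.68 -0.95 0 0" --pt "0 0 0 0.68 -0.95 0 0" --pt "0 0 0 0.68 -0.95 0 0" --pt "0 0 0 0.68 -0.95 0 0" --pt "0 0 0 0.68 -0.85 0 0"

```text
clock: 15.95
tool_pos: [0.5534, -0.0008, 0.2641]
orientation: [[0.948, 0.318, -0.003], [0.318, -0.948, 0.0], [-0.003, -0.001, -1.0]]
contact_force: [0.7, -0.4, -2.3]
grip_width: 0.0228
grasp_force: 78.6
```

Request:
servo_tool --pt "0 0 0.058 0 0 0 0" --pt "0 0 0 0 0 0 0" --pt "0 0 0 0 0 0 0"

```text
clock: 16.25
tool_pos: [0.5534, -0.003, 0.2646]
orientation: [[0.979, 0.202, -0.002], [0.202, -0.979, -0.001], [-0.002, 0.0, -1.0]]
contact_force: [-0.5, 0.6, -2.3]
grip_width: 0.0231
grasp_force: 78.6
```

```bash
python3 - <<'E'
from h import *
s=telemetry.state();a=eyes.snapshot("wrist")
R0=np.array(s["orientation"]);print(s["clock"],s["tool_pos"],np.degrees(np.arctan2(R0[1,0],R0[0,0])),R0[:,2],s["grip_width"])
delta([.5545,-.002,.22])
b=eyes.snapshot("scene")
W=np.zeros((400,800,3),np.uint8);W[:,:400]=a[:,120:520,::-1];W[:,400:]=cv2.resize(b[130:280,250:400,::-1],(400,400));cv2.imwrite("pics/mix5.png",W)
E
```

```text
16.25 [ 0.55340148 -0.00301557  0.26464371] 11.638321628164075 [-2.08813529e-03 -6.71918765e-04 -9.99997594e-01] 0.023089438081617508
shift mm [ 1.2 -1.  44.9]
```

View pics/mix5.png

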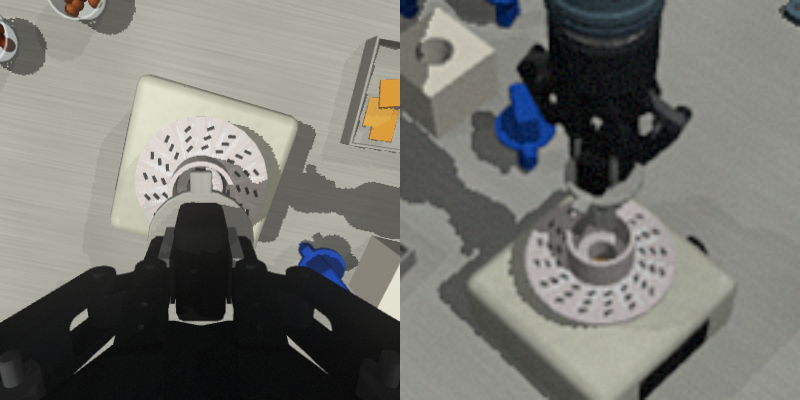

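Request:
servo_tool --pt "0 0 0 0.05 -0.04 0.3 0" --pt "0 0 0 0 0 0.5 0" --pt "0 0 0 0 0 0.5 0" --pt "0 0 0 0 0 0.4 0" --pt "0 0 0 0 0 0.1 0" --pt "0 0 0 0 0 0.1 0" --pt "0 0 0 0 0 0.06 0" --pt "0 0 0 0 0 0 0"

```text
clock: 17.15
tool_pos: [0.5554, -0.001, 0.2169]
orientation: [[0.98, 0.2, 0.0], [0.2, -0.98, 0.0], [0.0, 0.0, -1.0]]
contact_force: [0.8, 0.5, -2.7]
grip_width: 0.0229
grasp_force: 78.6
```

Request:
servo_tool --pt "0 0 0 -0.04 0.03 0.1 0" --pt "0 0 0 0 0 0.1 0" --pt "0 0 0 0 0 0.1 0" --pt "0 0 0 0 0 0.06 0" --pt "0 0 0 0 0 0 0"

```text
clock: 17.65
tool_pos: [0.5542, -0.002, 0.2075]
orientation: [[0.98, 0.2, -0.001], [0.2, -0.98, 0.0], [-0.001, -0.0, -1.0]]
contact_force: [0.0, 0.1, -1.1]
grip_width: 0.0229
grasp_force: 78.6
```

Request:
servo_tool --pt "0 0 0 0 0 0.08 0" --pt "0 0 0 0 0 0.08 0" --pt "0 0 0 0 0 0.08 0" --pt "0 0 0 0 0 0 0"

```text
clock: 18.05
tool_pos: [0.5542, -0.002, 0.2014]
orientation: [[0.98, 0.2, -0.001], [0.2, -0.98, -0.0], [-0.001, -0.0, -1.0]]
contact_force: [-0.9, -0.7, -1.9]
grip_width: 0.0232
grasp_force: 78.6
```

The tip is 16.5 mm below the hub face without any resistance, so the key is in the keyway. Pushing on home.

Request:
servo_tool --pt "0 0 0 0 0 0.1 0" --pt "0 0 0 0 0 0.1 0" --pt "0 0 0 0 0 0.1 0" --pt "0 0 0 0 0 0.1 0" --pt "0 0 0 0 0 0.1 0" --pt "0 0 0 0 0 0.1 0" --pt "0 0 0 0 0 0.08 0" --pt "0 0 0 0 0 0 0" --pt "0 0 0 0 0 0 0"

```text
clock: 18.95
tool_pos: [0.5546, -0.0019, 0.185]
orientation: [[0.98, 0.2, 0.0], [0.2, -0.98, 0.0], [0.0, 0.0, -1.0]]
contact_force: [-0.7, -0.3, 4.9]
grip_width: 0.023
grasp_force: 79.3
```

Request:
servo_tool --pt "0 0 0 0 0 0.04 0" --pt "0 0 0 0 0 0.04 0" --pt "0 0 0 0 0 0.02 0" --pt "0 0 0 0 0 0 0" --pt "0 0 0 0 0 0 0"

```text
clock: 19.45
tool_pos: [0.5546, -0.0019, 0.1829]
orientation: [[0.98, 0.2, 0.001], [0.2, -0.98, -0.0], [0.001, 0.0, -1.0]]
contact_force: [-2.6, -0.0, 8.1]
grip_width: 0.0231
grasp_force: 80.3
```

Request:
servo_tool --pt "0 0 0 0 0 0.02 0" --pt "0 0 0 0 0 0.02 0" --pt "0 0 0 0 0 0 0" --pt "0 0 0 0 0 0 0" --pt "0 0 0 0 0 0 0"

```text
clock: 19.95
tool_pos: [0.5547, -0.0019, 0.1829]
orientation: [[0.98, 0.2, 0.001], [0.2, -0.98, -0.0], [0.001, 0.0, -1.0]]
contact_force: [-5.1, -0.6, 16.9]
grip_width: 0.0227
grasp_force: 81.5
```

```bash
python3 - <<'E'
from h import *
b=eyes.snapshot("scene");a=eyes.snapshot("wrist")
W=np.zeros((400,800,3),np.uint8);W[:,:400]=a[:,120:520,::-1];W[:,400:]=cv2.resize(b[150:300,250:400,::-1],(400,400));cv2.imwrite("pics/mix6.png",W)
s=telemetry.state();print(s["tool_pos"],s["contact_force"],s["wrist_torque"])
E
```

```text
[ 0.55467969 -0.00193861  0.18287898] [-5.25024611  0.72994657 16.53861395] [-0.06752596  1.28721636 -0.0231241 ]
```

View pics/mix6.png

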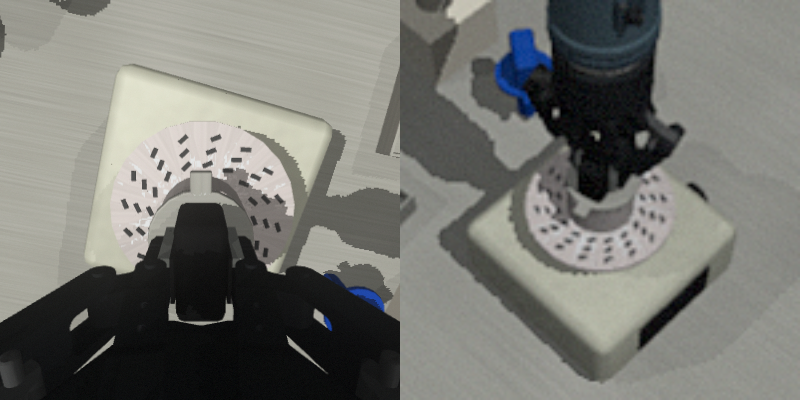

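The flange lies on the collar, the disc is flat and the shaft is still gripped and pressed home.

```bash
python3 -c "
from station import order; print(order.sign_off())"
```

```text
the job is handed in; nothing more can be done
None
```

I handed the job in at about 20 s with the disc flat on the neck, the shaft keyed and pressed home against the spring, and the knob still gripped; the tray and cups were never touched, and the hand-in gave no verdict.

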